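# Sort the small cheeses into their ripening trays

### The job

Four small cheeses have been left mixed on the bench: put each one into the tray that already holds its own kind (wheels with the wheel, the log with the log, the square one with the square). Set the wheels and the square flat on their bases and lay the log down parallel to the other log, all on the tray's floor with none on top of another or on the rim, and leave the cheeses already in the trays where they are.

Things in the scene. Friction and masses are not known exactly. Their poses are not given: they have to be found in the camera images.
- wheel_a: Loose small cheese wheel, a yellow upright drum with rounded edges, 54 mm across and 36 mm high, sides upright between 10 and 26 mm above its base, about 90 g. Origin: centre of its underside; z up.
- wheel_b: Another loose one of the same: small cheese wheel, a yellow upright drum with rounded edges, 54 mm across and 36 mm high, sides upright between 10 and 26 mm above its base, about 90 g. Origin: centre of its underside; z up.
- log: Loose small cheese log, a yellow cylinder lying down, 84 mm long and 42 mm across, about 110 g; very slightly flatted all round, so that it lies still, but it rolls if pushed. Origin: its centre, 21 mm above what it lies on; its own x runs along its length (y and z turn as it rolls).
- block: Loose small square cheese, a yellow block with rounded edges, 56 x 56 mm and 38 mm high, three fine lines on its top, about 120 g. Origin: centre of its underside; x and y along its sides, z up.
- wheel_tray: One of three alike shallow wooden trays with a white mat, 122 x 222 mm outside, 110 x 210 mm inside (long side along its own y), fixed to the table. Floor 6 mm and rim 20 mm above the table, walls 6 mm thick. Origin: centre of its underside; z up. It holds a small cheese wheel, some 70 mm from its middle towards its +y end; room for two more wheels in a row beside it.
- log_tray: One of three alike shallow wooden trays with a white mat, 122 x 222 mm outside, 110 x 210 mm inside (long side along its own y), fixed to the table. Floor 6 mm and rim 20 mm above the table, walls 6 mm thick. Origin: centre of its underside; z up. It holds a small cheese log, lying across the tray, along its x, some 65 mm from its middle towards its -y end; room for another log beside it.
- block_tray: One of three alike shallow wooden trays with a white mat, 122 x 222 mm outside, 110 x 210 mm inside (long side along its own y), fixed to the table. Floor 6 mm and rim 20 mm above the table, walls 6 mm thick. Origin: centre of its underside; z up. It holds a small square cheese, some 65 mm from its middle towards its +y end; room for another beside it.
- wheel_home: The wheel already in its tray (loose, resting on the tray's floor): small cheese wheel, a yellow upright drum with rounded edges, 54 mm across and 36 mm high, sides upright between 10 and 26 mm above its base, about 90 g. Origin: centre of its underside; z up.
- log_home: The log already in its tray (loose, resting on the tray's floor): small cheese log, a yellow cylinder lying down, 84 mm long and 42 mm across, about 110 g; very slightly flatted all round, so that it lies still, but it rolls if pushed. Origin: its centre, 21 mm above what it lies on; its own x runs along its length (y and z turn as it rolls).
- block_home: The square cheese already in its tray (loose, resting on the tray's floor): small square cheese, a yellow block with rounded edges, 56 x 56 mm and 38 mm high, three fine lines on its top, about 120 g. Origin: centre of its underside; x and y along its sides, z up.
Mind the look-alikes: they are no part of the job. Leave any turquoise look-alike of the block alone.

How it is judged (in metres and radians):
At the end, for the whole second after the job is handed in: All seven small cheeses are in the tray of their kind (origin within 40 mm of its centre along its x, 85 mm along y), flat on its floor (under 5 mm above it, tilt under 0.12 rad), the log within 0.3 rad of parallel to the log already there, all released and at rest (x of wheel_a in the frame of wheel_tray between -0.04 and 0.04 m and y of wheel_a in the frame of wheel_tray between -0.085 and 0.085 m and z of each of wheel_a, wheel_b, wheel_home in the frame of wheel_tray below 0.011 m and angle between each of wheel_a, wheel_b, block, wheel_home, block_home's own z axis and vertical below 0.12 rad and linear speed of each of wheel_a, wheel_b, log, block, wheel_home, log_home, block_home below 0.02 m/s and angular speed of each of wheel_a, wheel_b, log, block, wheel_home, log_home, block_home below 0.3 rad/s and x of wheel_b in the frame of wheel_tray between -0.04 and 0.04 m and y of wheel_b in the frame of wheel_tray between -0.085 and 0.085 m and x of log in the frame of log_tray between -0.04 and 0.04 m and y of log in the frame of log_tray between -0.085 and 0.085 m and z of each of log, log_home in the frame of log_tray below 0.032 m and angle between each of log, log_home's own x axis and vertical above 1.45 rad and x of block in the frame of block_tray between -0.04 and 0.04 m and y of block in the frame of block_tray between -0.085 and 0.085 m and z of each of block, block_home in the frame of block_tray below 0.011 m and x of wheel_home in the frame of wheel_tray between -0.04 and 0.04 m and y of wheel_home in the frame of wheel_tray between -0.085 and 0.085 m and x of log_home in the frame of log_tray between -0.04 and 0.04 m and y of log_home in the frame of log_tray between -0.085 and 0.085 m and x of block_home in the frame of block_tray between -0.04 and 0.04 m and y of block_home in the frame of block_tray between -0.085 and 0.085 m and angle between the x axis of log and the x axis of log_home, either way round below 0.3 rad); the robot touches nothing.
It fails at once if a cheese that was already in a tray is shifted by more than 20 mm (distance of any of wheel_home, log_home, block_home from where it was at the start of the episode above 0.02 m).
It also fails if it takes over 96 s, if anything falls off the work surface, if the arm or the gripper's body presses on something with over 40 N, if the wrist force passes 120 N, or if a joint passes its speed limit or range.

### The arm

A 7-joint arm with a two-finger parallel gripper is mounted at the origin on the work surface. World frame = base frame: x ahead of the robot, y to its left, z up, the work surface at z = 0. Lengths are in m, angles in degrees, forces in N, time in s.
With the tool pointing down it reaches from about 0.425 to 0.875 m from the base axis. Payload 4.7 kg.
Tool frame: the origin (TCP) lies midway between the tips of the shut fingers; the grasp point (between the pads) lies 19 mm behind it; z points along the fingers, y is the line along which they close (so a half turn about z gives the same grasp; the last joint's range is limited). The gripper opens to 87 mm and grips with 3 to 60 N. Pads are 19 mm wide; open, the fingers measure 117 mm over their backs; the gripper's body (75 mm by 190 mm) begins 51 mm behind the grasp point.
Start: joints at [65.208, 18.392, -4.016, 83.108, 1.295, 78.541, -3.26], TCP at [0.281, -0.586, 0.223] pointing down, gripper open.
Joint ranges: [-163.93, 163.93], [-17.29, 119.83], [-79.2, 71.16], [3.27, 140.29], [-89.18, 269.18], [5.43, 117.66], [-154.24, 154.24]. Speed limits (degrees/s): [147.25, 147.25, 180, 180, 180, 180, 180].

### API

Orientations are given as [roll, pitch, yaw] about the fixed x, y, z axes, in that order (R = Rz(yaw) Ry(pitch) Rx(roll)).
In Python, from cell import env gives the robot as it stands.
- The arm moves only by the tool step_arm, never from a script. Its argument "moves" is a list of rows, each an object with "dp": the shift along the tool's x, y, z in mm, a list of three; "dr": the turn, a rotation vector about the tool's x, y, z in rad, a list of three; "fingers": the closure, from 0 (fully open) to 1 (shut). In form: [{"dp": [dx, dy, dz], "dr": [ax, ay, az], "fingers": fingers}, ...]. A call has exactly 5 rows; each row shifts and turns the commanded pose from where the row before left it, along the tool's axes as they then stand; what a row does not reach is not made up. A row lasts 1/8 s, in which the tool goes at most 62.5 mm and 10.7 degrees, less where a joint would pass 70% of its speed; a pose out of reach is approached as far as the arm can. A call with a gripper value outside its range is refused whole. The fingers move at their own pace and stop on an object; "squeeze" is the grip in N (left out, the last holds). Time passes only in rows, so rows that do not move let the fingers close, or fill a call up. It gives the time, the measured TCP pose, the force, the opening and the grip force at its end, in the units of the state.
- env.get_obs(): the state, without advancing time (a new reading comes with each control period).
- env.read_camera(name): name is "scene" or "side" or "wrist"; returns the picture (384x512x3 uint8, red, green, blue); there is no depth.
- env.camera_model(name): a dict with "fx", "fy", "cx", "cy" (pixels), "R" (3x3) and "t" (3): a world point X has camera coordinates R X + t. Camera axes: x right, y down, z forward; pixel columns grow to the right and rows downward; lengths in m; the calibration is good to about 2 mm. A picture is of the moment at which its call begins: read the wrist's pose just before it. camera_model takes no time and is no camera call; for the wrist camera it gives the pose at the moment of the call.
- env.sign_off(): hands the job in; it is judged then, once.
The state is a dict: "time_s": time; "qpos": joint angles; "joint_velocities": joint speeds; "effort": joint torques, N m; "tool_pos": TCP position; "tool_rot": TCP orientation; "force": force on the tool from outside, world axes, zero at the start; "wrist_torque": the same for the moment, N m; "grip_width": finger opening in m; "grasp_force": force on a finger pad.
Only numpy, scipy, OpenCV 4.12 (cv2) and the standard library are available. Lean on these libraries where they do the work, as an engineer would, in place of code of your own. Each camera call takes 0.05 s, during which the arm holds its last target. There are 200 camera calls.

## Working session

There is one attempt and no reset: what is moved stays moved. The work goes in short steps, Python scripts to look and compute and a tool call to move; the robot and the scene stay as the last step left them, time stands still between calls to the robot, and variables do not carry over. Pictures are saved under pics/ and viewed, at most 14 in all, crops included, and the job is handed in when it is done.

Besides the shell and the picture viewer there is one more tool, called after "Call:" as name([rows], argument=value, ...), one row to a line, values as JSON. step_arm: Moves the arm, as the interface text tells. Its arguments: {"type":"object","properties":{"moves":{"type":"array","items":{"type":"object","properties":{"dp":{"type":"array","items":{"type":"number"}},"dr":{"type":"array","items":{"type":"number"}},"fingers":{"type":"number"}}}},"squeeze":{"type":"number"}},"required":["moves"]}

```bash
mkdir -p pics; ls; python3 - <<'E'
from cell import env
import cv2,numpy as np
o=env.get_obs();print({k:np.round(v,3).tolist() for k,v in o.items()})
for n in("scene","side"):
    im=env.read_camera(n);cv2.imwrite(f"pics/{n}0.png",im[:,:,::-1])
    m=env.camera_model(n);print(n,m['fx'],m['cx'],m['cy'],np.round(-m['R'].T@m['t'],3),np.round(m['R'],3).tolist())
E
```

```text
pics
{'time_s': 0.0, 'qpos': [65.208, 18.438, -4.016, 83.175, 1.295, 78.543, -3.261], 'joint_velocities': [-0.009, -0.002, 0.054, -0.017, -0.024, 0.093, -0.04], 'effort': [-0.001, -49.129, -0.404, -31.253, -0.064, 0.044, 0.0], 'tool_pos': [0.281, -0.586, 0.221], 'tool_rot': [-179.889, 0.006, 25.601], 'force': [-0.383, 0.33, -0.316], 'wrist_torque': [0.004, 0.064, -0.019], 'grasp_force': 0.0, 'grip_width': 0.087}
scene 395.1821459270007 259.16747290407784 187.7499988668173 [ 1.059 -0.286  1.181] [[0.339, 0.941, -0.0], [0.816, -0.295, -0.498], [-0.468, 0.169, -0.867]]
side 415.4932707068799 250.10496671508423 195.06693994713467 [0.069 0.918 0.802] [[-0.935, -0.356, 0.003], [-0.207, 0.537, -0.818], [0.289, -0.765, -0.575]]
```

View pics/scene0.png

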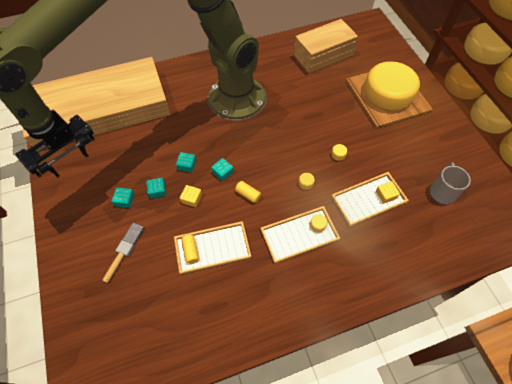

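View pics/side0.png

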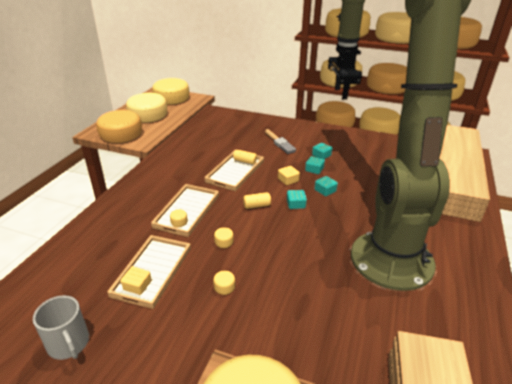

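Scene view: the trays are log (212,247), wheel (300,234) and block (370,198). The yellow loose pieces are the block at (190,196), the log (248,191) and wheels at (307,181) and (340,152). Things that could be mistaken for the targets:
- turquoise blocks at (122,197), (156,187), (186,161) and (222,168)
- home cheeses at (190,248), (319,222) and (388,190)
- the big cheese at (392,85)

I choose the yellow pieces outside the trays. Next I'll fit silhouettes in both views.

```bash
cat > h.py <<'E'
import numpy as np,cv2
from scipy.optimize import minimize
def drum(p):
    P=[]
    for r,z in((.020,0),(.027,.010),(.027,.026),(.020,.036)):
        a=np.linspace(0,2*np.pi,40);P.append(np.c_[r*np.cos(a),r*np.sin(a),0*a+z])
    return np.vstack(P)
def logm(p):
    a=np.linspace(0,2*np.pi,40)
    return np.vstack([np.c_[0*a+x,r*np.cos(a),.021+r*np.sin(a)] for x,r in((-.042,.018),(-.038,.021),(.038,.021),(.042,.018))])
def box(a,b,h,e=.004):
    P=[]
    for sx in(-1,1):
        for sy in(-1,1):
            for z,f in((0,e),(e,0),(h-e,0),(h,e)):
                P+= [[sx*(a-f-e/2),sy*(b-f-e/2),z],[sx*(a-f),sy*(b-f-e),z],[sx*(a-f-e),sy*(b-f),z]]
    return np.array(P)
def place(M,x,y,z,yaw):
    c,s=np.cos(yaw),np.sin(yaw)
    return M@np.array([[c,s,0],[-s,c,0],[0,0,1]])+[x,y,z]
def proj(m,P):
    C=np.atleast_2d(P)@np.asarray(m['R']).T+m['t']
    return np.c_[m['fx']*C[:,0]/C[:,2]+m['cx'],m['fy']*C[:,1]/C[:,2]+m['cy']]
def ray(m,uv,z):
    d=np.asarray(m['R']).T@[(uv[0]-m['cx'])/m['fx'],(uv[1]-m['cy'])/m['fy'],1]
    c=-np.asarray(m['R']).T@m['t'];return c+d*(z-c[2])/d[2]
S=4
def soft(m,P,roi):
    x0,y0,w,h=roi
    q=(proj(m,P)-[x0-.5,y0-.5])*S
    im=np.zeros((h*S,w*S),np.uint8)
    cv2.fillConvexPoly(im,np.round(cv2.convexHull(q.astype(np.float32))*16-8).astype(np.int32),255,cv2.LINE_AA,4)
    return cv2.resize(im,(w,h),interpolation=cv2.INTER_AREA)/255.
def fit(M,views,x0,freeyaw=True):
    # views: (cam, softmask roi image, roi, ignore)
    def cost(v):
        yaw=v[3] if freeyaw else 0
        return sum(np.sum(np.abs(soft(m,place(M,v[0],v[1],v[2],yaw),roi)-k)*w)/k.sum() for m,k,roi,w in views)
    best=None
    for dy in ([0,.4,-.4,.8] if freeyaw else [0]):
        s=np.array(x0,float);s[3]+=dy
        sim=np.vstack([s]+[s+d for d in np.diag([.01,.01,.008,.2])])
        r=minimize(cost,s,method='Nelder-Mead',options=dict(initial_simplex=sim,xatol=1e-5,fatol=1e-5,maxiter=500))
        if best is None or r.fun<best.fun:best=r
    return best
def yellow(im):
    h=cv2.cvtColor(im,cv2.COLOR_RGB2HSV)
    return cv2.inRange(h,(21,130,90),(33,255,255))
E
python3 - <<'E'
from cell import env
from h import *
ims={n:cv2.imread(f"pics/{n}0.png")[:,:,::-1].copy() for n in("scene","side")}
cm={n:env.camera_model(n) for n in ims}
for n in ims:
    y=yellow(ims[n]);k,l,st,c=cv2.connectedComponentsWithStats(y)
    print(n,[(np.round(c[i]).astype(int).tolist(),st[i,2:].tolist()) for i in range(1,k) if 40<st[i,4]<1500])
for n,uv in(("scene",(130,215)),("scene",(190,196)),("scene",(212,247)),("scene",(230,232)),("scene",(205,240))):
    print(uv,ims[n][uv[1],uv[0]],cv2.cvtColor(ims[n],cv2.COLOR_RGB2HSV)[uv[1],uv[0]])
for n,uv in (("scene",(212,247)),("scene",(300,234)),("scene",(370,198)),("scene",(190,196)),("scene",(248,191)),("scene",(307,181)),("scene",(340,152))):
    p=ray(cm[n],uv,.015);print(uv,p.round(3),proj(cm["side"],p).round(),np.hypot(*p[:2]).round(3))
E
```

```text
scene [([394, 79], [49, 36, 1382]), ([118, 82], [73, 19, 167]), ([143, 82], [32, 10, 105]), ([340, 150], [14, 12, 131]), ([307, 178], [14, 12, 141]), ([247, 190], [23, 19, 209]), ([389, 190], [21, 18, 220]), ([190, 193], [20, 18, 225]), ([319, 221], [16, 14, 170]), ([189, 247], [14, 27, 269])]
side [([169, 90], [35, 15, 83]), ([141, 111], [25, 8, 47]), ([117, 119], [37, 17, 472]), ([244, 157], [22, 9, 56]), ([289, 171], [20, 10, 48]), ([258, 200], [25, 11, 74]), ([223, 235], [17, 13, 52]), ([133, 280], [28, 21, 69]), ([224, 279], [20, 16, 63]), ([250, 367], [94, 28, 295])]
(130, 215) [117  59  29] [ 10 192 117]
(190, 196) [250 234  91] [ 27 162 250]
(212, 247) [239 238 219] [ 29  21 239]
(230, 232) [247 246 231] [ 28  17 247]
(205, 240) [250 250 237] [ 30  13 250]
(212, 247) [ 0.58  -0.271  0.015] [[234. 168.]] 0.64
(300, 234) [0.633 0.006 0.015] [[185. 207.]] 0.633
(370, 198) [0.592 0.277 0.015] [[150. 268.]] 0.654
(190, 196) [ 0.38  -0.289  0.015] [[289. 176.]] 0.477
(248, 191) [ 0.428 -0.099  0.015] [[258. 203.]] 0.439
(307, 181) [0.459 0.105 0.015] [[223. 239.]] 0.471
(340, 152) [0.388 0.264 0.015] [[223. 285.]] 0.469
```

```bash
cat > fit1.py <<'E'
from cell import env
from h import *
ims={n:cv2.imread(f"pics/{n}0.png")[:,:,::-1].copy() for n in("scene","side")}
cm={n:env.camera_model(n) for n in ims}
obj={'block':(box(.028,.028,.038),(190,193)),'log':(logm(0),(247,190)),'wheel1':(drum(0),(307,178)),'wheel2':(drum(0),(340,150))}
trs={'log_tray':(212,247),'wheel_tray':(300,234),'block_tray':(370,198)}
def mask(n,P,tray):
    q=proj(cm[n],P);pad=9
    lo=np.floor(q.min(0)).astype(int)-pad;hi=np.ceil(q.max(0)).astype(int)+pad;lo=np.maximum(lo,0)
    w,h=hi-lo;roi=(lo[0],lo[1],w,h)
    c=ims[n][lo[1]:hi[1],lo[0]:hi[0]]
    u=cv2.resize(c,(w*S,h*S),interpolation=cv2.INTER_CUBIC)
    hs=cv2.cvtColor(u,cv2.COLOR_RGB2HSV).astype(int)
    k=((u[...,1]>105)&(hs[...,0]<45)) if tray else ((hs[...,0]>16)&(hs[...,0]<45)&(hs[...,2]>60)&(hs[...,1]>60)) 
    k=k.astype(np.uint8)
    nn,l,st,ce=cv2.connectedComponentsWithStats(k)
    i=1+np.argmax(st[1:,4]);k=(l==i).astype(np.uint8)*255
    if tray:
        cs,_=cv2.findContours(k,cv2.RETR_EXTERNAL,cv2.CHAIN_APPROX_NONE);cv2.drawContours(k,cs,-1,255,-1)
    return cv2.resize(k,(int(w),int(h)),interpolation=cv2.INTER_AREA)/255.,roi
if __name__=="__main__":
    vis={n:cv2.resize(ims[n],None,fx=1,fy=1) for n in ims}
    for name,M,uv,tray in [(k,v[0],v[1],0) for k,v in obj.items()]+[(k,box(.061,.111,.020,.001),v,1) for k,v in trs.items()]:
        p=ray(cm['scene'],uv,.01 if tray else .02)
        yaw={'log':2.0,'log_tray':1.5,'wheel_tray':1.5,'block_tray':1.5}.get(name,0)
        best=None
        for y0 in ([0.4,1.2,-.4,-1.2] if name=='log' else [-1.4,-1.7,-1.1] if tray else [0]):
            P=place(M,p[0],p[1],0,y0);v=[]
            for n in cm:
                k,roi=mask(n,np.vstack([place(M,p[0],p[1],0,a) for a in([y0] if tray else np.arange(0,3,.3))]),tray)
                v.append((cm[n],k,roi,1.))
            r=fit(M,v,[p[0],p[1],0,y0],freeyaw='wheel' not in name or tray)
            if best is None or r.fun<best.fun:best=r
        x=best.x;print(name,(x[:3]*1000).round(1),'yaw',np.degrees(x[3]).round(1),'cost',round(best.fun,3))
        for n in cm: cv2.polylines(vis[n],[np.round(cv2.convexHull(proj(cm[n],place(M,*x)).astype(np.float32))*16).astype(np.int32)],True,(255,0,0),1,cv2.LINE_AA,4)
    a=cv2.resize(vis['scene'][130:280,100:420],(800,375));b=cv2.resize(vis['side'][130:320,90:360],(400,282))
    cv2.imwrite('pics/fit0.png',a[:,:,::-1]);cv2.imwrite('pics/fit0s.png',cv2.resize(vis['side'][130:320,90:360],(800,563))[:,:,::-1])
E
python3 fit1.py
```

```text
block [ 381.9 -286.8    2.3] yaw -39.7 cost 0.086
log [ 432.2 -102.2    1.1] yaw -146.0 cost 0.104
wheel1 [459.4 100.4   4.4] yaw -4.1 cost 0.215
wheel2 [389.1 257.6   5.3] yaw 7.3 cost 0.23
log_tray [ 577.7 -270.3    7.6] yaw -6.7 cost 0.105
wheel_tray [630.1   6.6   5.6] yaw 1.0 cost 0.078
block_tray [590.5 275.2   5.4] yaw 3.9 cost 0.071
```

View pics/fit0.png

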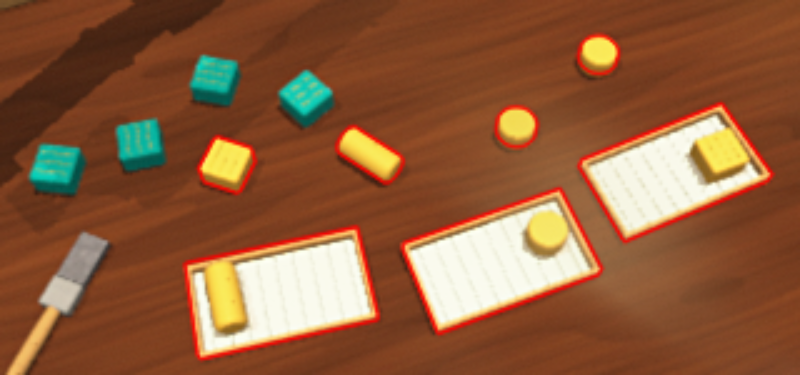

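The crop confirms the choice: the four yellow pieces outside the trays are outlined tightly, as are all three trays. The turquoise blocks are separate.

```bash
cat >> h.py <<'E'
from scipy.spatial.transform import Rotation as Ro
def plan(o,tgt,yaw,n):
    """per-row dp (tool axes, mm) and total z turn to reach tgt(mm), yaw(deg); rotation spread evenly"""
    R=Ro.from_euler('xyz',o['tool_rot'],degrees=True);T=Ro.from_euler('xyz',[180,0,yaw],degrees=True)
    rv=(R.inv()*T).as_rotvec()/n
    d=(np.array(tgt)-np.array(o['tool_pos'])*1000)/n
    print('dr/row',rv.round(4))
    for i in range(n): print(np.round((R*Ro.from_rotvec(rv*i)).inv().apply(d),1).tolist())
E
python3 - <<'E'
from cell import env
from h import *
o=env.get_obs();m=env.camera_model('scene')
for uv in((122,197),(156,187),(186,161),(222,168)):print(uv,ray(m,uv,.019).round(3))
w=env.camera_model('wrist');print(w['fx'],(-w['R'].T@w['t']).round(3),w['R'].round(2).tolist())
plan(o,[382,-287,160],50.3,6)
E
```

```text
(122, 197) [ 0.309 -0.504  0.019]
(156, 187) [ 0.309 -0.388  0.019]
(186, 161) [ 0.241 -0.266  0.019]
(222, 168) [ 0.312 -0.155  0.019]
306.9753749240623 [ 0.343 -0.556  0.384] [[0.43, -0.9, -0.0], [-0.87, -0.42, 0.25], [-0.23, -0.11, -0.97]]
dr/row [-0.0003 -0.     -0.0719]
[36.8, -37.6, 10.3]
[39.4, -34.9, 10.3]
[41.8, -31.9, 10.3]
[44.0, -28.9, 10.3]
[45.9, -25.6, 10.3]
[47.6, -22.3, 10.3]
```

Call:
step_arm([
  {"dp": [36.8,-37.6,10.3],"dr": [0,0,-0.072],"fingers": 0},
  {"dp": [39.4,-34.9,10.3],"dr": [0,0,-0.072],"fingers": 0},
  {"dp": [41.8,-31.9,10.3],"dr": [0,0,-0.072],"fingers": 0},
  {"dp": [44,-28.9,10.3],"dr": [0,0,-0.072],"fingers": 0},
  {"dp": [45.9,-25.6,10.3],"dr": [0,0,-0.072],"fingers": 0},
], squeeze=20)

```text
time_s: 0.72
tool_pos: [0.3656, -0.3353, 0.1704]
tool_rot: [-180.0, 0.0, 46.4]
force: [0.3, -1.0, -0.3]
grip_width: 0.0865
grasp_force: 0.0
```

Call:
step_arm([
  {"dp": [47.6,-22.3,10.3],"dr": [0,0,-0.072],"fingers": 0},
  {"dp": [0,0,0],"dr": [0,0,0],"fingers": 0},
  {"dp": [0,0,0],"dr": [0,0,0],"fingers": 0},
  {"dp": [0,0,0],"dr": [0,0,0],"fingers": 0},
  {"dp": [0,0,0],"dr": [0,0,0],"fingers": 0},
])

```text
time_s: 1.35
tool_pos: [0.3818, -0.2885, 0.1608]
tool_rot: [180.0, -0.0, 50.2]
force: [-0.5, 0.2, -0.2]
grip_width: 0.087
grasp_force: 0.0
```

```bash
cat > wr.py <<'E'
import sys
from cell import env
from h import *
from fit1 import mask
import fit1
def look(M,guess,freeyaw,tag=None):
    o=env.get_obs();m=env.camera_model('wrist');im=env.read_camera('wrist')
    m['t']=np.array(m['t']);fit1.ims['wrist']=im;fit1.cm['wrist']=m
    g=np.array(guess,float);g[:3]/=1000;g[3]=np.radians(g[3])
    k,roi=mask('wrist',place(M,*g),0)
    v=[(m,k,roi,1.)]
    # height held at 0 (one view), x y yaw fitted
    def cost(p): return np.abs(soft(m,place(M,p[0],p[1],g[2],p[2] if freeyaw else g[3]),roi)-k).sum()/k.sum()
    s=np.array([g[0],g[1],g[3]])
    r=minimize(cost,s,method='Nelder-Mead',options=dict(initial_simplex=np.vstack([s]+[s+d for d in np.diag([.006,.006,.1])]),xatol=1e-5,fatol=1e-5))
    print('fit',(r.x[:2]*1000).round(1),np.degrees(r.x[2]).round(1),'cost',round(r.fun,3),'tool',np.round(np.array(o['tool_pos'])*1000,1),np.round(o['tool_rot'],1))
    if tag:
        vis=im.copy();cv2.polylines(vis,[np.round(cv2.convexHull(proj(m,place(M,r.x[0],r.x[1],g[2],r.x[2])).astype(np.float32))).astype(np.int32)],True,(255,0,0),1)
        cv2.imwrite(f'pics/{tag}.png',vis[:,:,::-1])
    return o,r,m,im,k,roi
E
python3 - <<'E'
from wr import *
o,r,*_=look(box(.028,.028,.038),[382,-287,0,-39.7],True,'w_block')
plan(o,[382,-287,40],50.3,5)
E
```

```text
fit [ 381.4 -286.2] -38.9 cost 0.011 tool [ 381.8 -288.5  160.8] [180.   -0.   50.2]
dr/row [ 0.     -0.     -0.0003]
[0.2, -0.2, 24.2]
[0.2, -0.2, 24.2]
[0.2, -0.2, 24.2]
[0.2, -0.2, 24.2]
[0.2, -0.2, 24.2]
```

View pics/w_block.png

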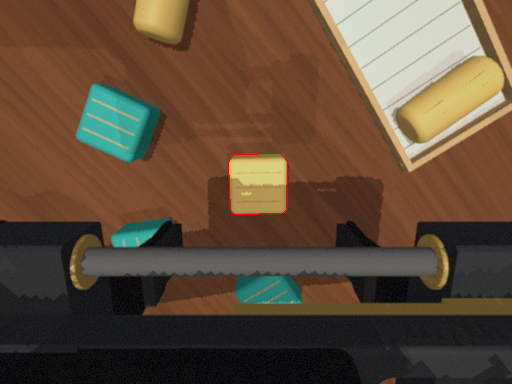

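The wrist picture shows the yellow block at (258,184), tightly outlined and centred between the fingers. Descending.

Call:
step_arm([
  {"dp": [1.5,-1.8,38],"dr": [0,0,-0.016],"fingers": 0},
  {"dp": [0,0,38],"dr": [0,0,0],"fingers": 0},
  {"dp": [0,0,38],"dr": [0,0,0],"fingers": 0},
  {"dp": [0,0,28],"dr": [0,0,0],"fingers": 0},
  {"dp": [0,0,13],"dr": [0,0,0],"fingers": 0},
])

```text
time_s: 2.02
tool_pos: [0.3808, -0.2848, 0.0042]
tool_rot: [-179.9, -0.0, 51.2]
force: [-0.2, 1.1, 0.1]
grip_width: 0.0869
grasp_force: 0.0
```

Call:
step_arm([
  {"dp": [0,0,0],"dr": [0,0,0],"fingers": 0},
  {"dp": [0,0,0],"dr": [0,0,0],"fingers": 1},
  {"dp": [0,0,0],"dr": [0,0,0],"fingers": 1},
  {"dp": [0,0,0],"dr": [0,0,0],"fingers": 1},
  {"dp": [0,0,0],"dr": [0,0,0],"fingers": 1},
])

```text
time_s: 2.65
tool_pos: [0.3821, -0.2853, 0.0062]
tool_rot: [179.9, 0.0, 51.3]
force: [-0.7, 0.6, 2.2]
grip_width: 0.0557
grasp_force: 20.0
```

Call:
step_arm([
  {"dp": [0,0,-10],"dr": [0,0,0],"fingers": 1},
  {"dp": [0,0,-20],"dr": [0,0,0],"fingers": 1},
  {"dp": [0,0,-25],"dr": [0,0,0],"fingers": 1},
  {"dp": [0,0,-25],"dr": [0,0,0],"fingers": 1},
  {"dp": [0,0,-10],"dr": [0,0,0],"fingers": 1},
])

```text
time_s: 3.28
tool_pos: [0.3826, -0.2856, 0.0975]
tool_rot: [179.8, 0.0, 51.3]
force: [0.6, 0.2, -1.1]
grip_width: 0.0558
grasp_force: 20.0
```

```bash
python3 - <<'E'
from fit1 import *
M=box(.061,.111,.020,.001)
loc={'log_tray':(0,33),'wheel_tray':(0,-68),'block_tray':(0,-40)}
for n,g in(('log_tray',(578,-270,-6.7)),('wheel_tray',(630,7,1)),('block_tray',(590,275,3.9))):
    s=np.array([g[0]/1e3,g[1]/1e3,np.radians(g[2])]);v=[]
    for c in cm:
        k,roi=mask(c,place(M,s[0],s[1],0,s[2]),1);v.append((cm[c],k,roi))
    cost=lambda p,vv:sum(np.abs(soft(m,place(M,p[0],p[1],0,p[2]),roi)-k).sum()/k.sum() for m,k,roi in vv)
    for vv in (v,v[:1],v[1:]):
        r=minimize(cost,s,args=(vv,),method='Nelder-Mead',options=dict(initial_simplex=np.vstack([s]+[s+d for d in np.diag([.006,.006,.1])]),xatol=1e-5,fatol=1e-5))
        c=place(np.array([[*loc[n],0]])/1e3,r.x[0],r.x[1],0,r.x[2])[0]
        print(n,(r.x[:2]*1000).round(1),np.degrees(r.x[2]).round(1),round(r.fun,3),'place',(c*1000).round(1))
o=env.get_obs();print(o['grip_width'],o['tool_pos'])
plan(o,[592,233,100],94,12)
E
```

```text
log_tray [ 576.8 -272. ] -6.1 0.214 place [ 580.3 -239.2    0. ]
log_tray [ 574.6 -269.9] -5.8 0.035 place [ 578.  -237.1    0. ]
log_tray [ 584.  -282.5] -6.3 0.067 place [ 587.6 -249.7    0. ]
wheel_tray [628.9   6.6] 0.7 0.192 place [629.7 -61.4   0. ]
wheel_tray [626.9   7.8] 0.7 0.022 place [627.8 -60.2   0. ]
wheel_tray [6.35e+02 2.00e-01] 1.0 0.051 place [636.2 -67.8   0. ]
block_tray [589.2 276. ] 3.7 0.17 place [591.9 236.1   0. ]
block_tray [587.9 277.5] 3.9 0.024 place [590.6 237.6   0. ]
block_tray [594.8 272.1] 4.1 0.039 place [597.7 232.2   0. ]
0.055823592306994324 [ 0.38256296 -0.28559008  0.0975398 ]
dr/row [ 0.0002  0.0001 -0.0622]
[44.6, -13.4, -0.3]
[45.4, -10.6, -0.2]
[46.0, -7.8, -0.2]
[46.3, -4.9, -0.2]
[46.6, -2.0, -0.2]
[46.6, 0.9, -0.2]
[46.5, 3.8, -0.2]
[46.1, 6.6, -0.2]
[45.6, 9.5, -0.2]
[45.0, 12.3, -0.2]
[44.1, 15.1, -0.2]
[43.1, 17.8, -0.2]
```

Call:
step_arm([
  {"dp": [44.6,-13.4,0],"dr": [0,0,-0.062],"fingers": 1},
  {"dp": [45.4,-10.6,0],"dr": [0,0,-0.062],"fingers": 1},
  {"dp": [46,-7.8,0],"dr": [0,0,-0.062],"fingers": 1},
  {"dp": [46.3,-4.9,0],"dr": [0,0,-0.062],"fingers": 1},
  {"dp": [46.6,-2,0],"dr": [0,0,-0.062],"fingers": 1},
])

```text
time_s: 3.9
tool_pos: [0.4692, -0.0677, 0.0955]
tool_rot: [-180.0, 0.0, 69.1]
force: [0.4, -1.4, -1.1]
grip_width: 0.0561
grasp_force: 20.0
```

Call:
step_arm([
  {"dp": [46.6,0.9,0],"dr": [0,0,-0.062],"fingers": 1},
  {"dp": [46.5,3.8,0],"dr": [0,0,-0.062],"fingers": 1},
  {"dp": [46.1,6.6,0],"dr": [0,0,-0.062],"fingers": 1},
  {"dp": [45.6,9.5,0],"dr": [0,0,-0.062],"fingers": 1},
  {"dp": [45,12.3,0],"dr": [0,0,-0.062],"fingers": 1},
])

```text
time_s: 4.53
tool_pos: [0.5568, 0.1479, 0.0952]
tool_rot: [-179.9, 0.0, 86.9]
force: [1.2, 0.4, -0.7]
grip_width: 0.0553
grasp_force: 20.0
```

Call:
step_arm([
  {"dp": [44.1,15.1,0],"dr": [0,0,-0.062],"fingers": 1},
  {"dp": [43.1,17.8,0],"dr": [0,0,-0.062],"fingers": 1},
  {"dp": [0,0,0],"dr": [0,0,0],"fingers": 1},
  {"dp": [0,0,0],"dr": [0,0,0],"fingers": 1},
  {"dp": [0,0,0],"dr": [0,0,0],"fingers": 1},
])

```text
time_s: 5.15
tool_pos: [0.5918, 0.2314, 0.0953]
tool_rot: [-180.0, 0.1, 93.8]
force: [0.8, -0.5, -2.6]
grip_width: 0.0558
grasp_force: 20.0
```

```bash
cat > tr.py <<'E'
from wr import *
def traylook(x,y,yaw,tag):
    """overlay predicted inner rim/outer rim of the tray at a guessed pose"""
    o=env.get_obs();m=env.camera_model('wrist');im=env.read_camera('wrist');np.save(f'pics/{tag}.npy',im)
    vis=im.copy()
    for a,b,z,c in((.061,.111,.02,(255,0,0)),(.055,.105,.006,(0,0,255)),(.061,.111,0,(0,160,0))):
        P=place(np.array([[-a,-b,z],[a,-b,z],[a,b,z],[-a,b,z]]),x/1e3,y/1e3,0,np.radians(yaw))
        cv2.polylines(vis,[np.round(proj(m,P)).astype(np.int32)],True,c,1)
    cv2.imwrite(f'pics/{tag}.png',vis[:,:,::-1]);print(np.round(np.array(o['tool_pos'])*1e3,1),np.round(o['tool_rot'],1),o['grip_width'])
    return o,m,im
E
python3 -c "
from tr import *
traylook(590,276,3.9,'w_bt')"
```

```text
[591.8 231.4  95.3] [-1.80e+02  1.00e-01  9.38e+01] 0.05584663830980698
```

View pics/w_bt.png

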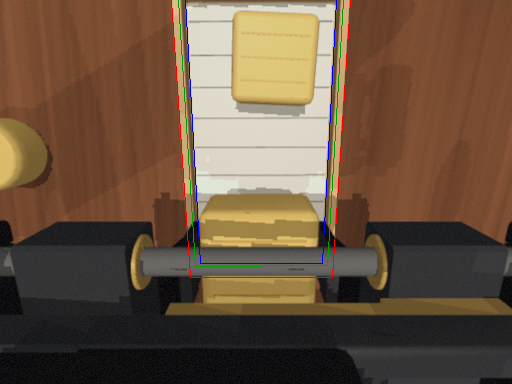

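The picture shows the tray overlay (red/blue) lying on the real rim and mat, with the held block at (260,245) over free floor well away from the home block at (275,58). Lowering, and opening only partly so the fingers stay clear of the walls.

Call:
step_arm([
  {"dp": [0,0,25],"dr": [0,0,0],"fingers": 1},
  {"dp": [0,0,25],"dr": [0,0,0],"fingers": 1},
  {"dp": [0,0,18],"dr": [0,0,0],"fingers": 1},
  {"dp": [0,0,10],"dr": [0,0,0],"fingers": 1},
  {"dp": [0,0,5],"dr": [0,0,0],"fingers": 1},
])

```text
time_s: 5.82
tool_pos: [0.5919, 0.2331, 0.0125]
tool_rot: [-180.0, 0.0, 93.9]
force: [0.6, -0.0, -2.0]
grip_width: 0.0558
grasp_force: 20.0
```

Call:
step_arm([
  {"dp": [0,0,0],"dr": [0,0,0],"fingers": 1},
  {"dp": [0,0,0],"dr": [0,0,0],"fingers": 0.22},
  {"dp": [0,0,0],"dr": [0,0,0],"fingers": 0.22},
  {"dp": [0,0,0],"dr": [0,0,0],"fingers": 0.22},
  {"dp": [0,0,0],"dr": [0,0,0],"fingers": 0.22},
])

```text
time_s: 6.45
tool_pos: [0.5919, 0.2334, 0.0129]
tool_rot: [180.0, 0.0, 93.9]
force: [-0.3, -0.6, 0.2]
grip_width: 0.0674
grasp_force: 0.0
```

Call:
step_arm([
  {"dp": [0,0,-15],"dr": [0,0,0],"fingers": 0.22},
  {"dp": [0,0,-25],"dr": [0,0,0],"fingers": 0.22},
  {"dp": [0,0,-35],"dr": [0,0,0],"fingers": 0},
  {"dp": [0,0,-40],"dr": [0,0,0],"fingers": 0},
  {"dp": [0,0,-35],"dr": [0,0,0],"fingers": 0},
])

```text
time_s: 7.08
tool_pos: [0.5921, 0.2338, 0.1656]
tool_rot: [179.9, -0.0, 93.9]
force: [0.5, 0.1, 0.0]
grip_width: 0.0848
grasp_force: 0.0
```

Call:
step_arm([
  {"dp": [7.6,-40.2,0],"dr": [0,0,0],"fingers": 0},
  {"dp": [7.6,-40.2,0],"dr": [0,0,0],"fingers": 0},
  {"dp": [7.6,-40.2,0],"dr": [0,0,0],"fingers": 0},
  {"dp": [7.6,-40.2,0],"dr": [0,0,0],"fingers": 0},
  {"dp": [7.6,-40.2,0],"dr": [0,0,0],"fingers": 0},
])

```text
time_s: 7.7
tool_pos: [0.3874, 0.2583, 0.1635]
tool_rot: [179.9, 0.0, 93.9]
force: [-0.7, 0.4, -0.5]
grip_width: 0.0872
grasp_force: 0.0
```

Call:
step_arm([
  {"dp": [0,0,0],"dr": [0,0,0.05],"fingers": 0},
  {"dp": [0,0,0],"dr": [0,0,0],"fingers": 0},
  {"dp": [0,0,0],"dr": [0,0,0],"fingers": 0},
  {"dp": [0,0,0],"dr": [0,0,0],"fingers": 0},
  {"dp": [0,0,0],"dr": [0,0,0],"fingers": 0},
])

```text
time_s: 8.32
tool_pos: [0.3889, 0.2576, 0.1626]
tool_rot: [-180.0, -0.0, 91.0]
force: [0.7, -0.1, -0.8]
grip_width: 0.0871
grasp_force: 0.0
```

```bash
python3 - <<'E'
from wr import *
o,r,*_=look(drum(0),[389,257.6,0,0],False,'w_wh2')
plan(o,[r.x[0]*1e3,r.x[1]*1e3,3],91,1)
E
```

```text
fit [388.3 257.1] 2.9 cost 0.015 tool [388.9 257.6 162.6] [-180.   -0.   91.]
dr/row [-0.0006 -0.0003  0.0005]
[-0.6, -0.5, 159.6]
```

View pics/w_wh2.png

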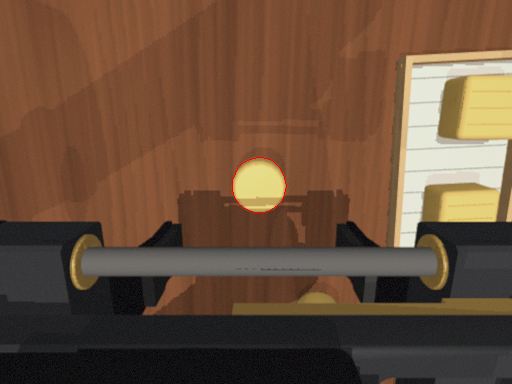

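The wheel at (259,185) is outlined tightly and sits under the gripper; the block is in its tray at (460,205), beside the home block. Descending to grasp.

Call:
step_arm([
  {"dp": [-0.6,-0.5,38],"dr": [0,0,0],"fingers": 0},
  {"dp": [0,0,40],"dr": [0,0,0],"fingers": 0},
  {"dp": [0,0,40],"dr": [0,0,0],"fingers": 0},
  {"dp": [0,0,28],"dr": [0,0,0],"fingers": 0},
  {"dp": [0,0,13],"dr": [0,0,0],"fingers": 0},
])

```text
time_s: 9.0
tool_pos: [0.3872, 0.2566, 0.0021]
tool_rot: [-179.8, 0.0, 91.0]
force: [-0.1, 0.0, 0.3]
grip_width: 0.0869
grasp_force: 0.0
```

Call:
step_arm([
  {"dp": [0,0,0],"dr": [0,0,0],"fingers": 0},
  {"dp": [0,0,0],"dr": [0,0,0],"fingers": 1},
  {"dp": [0,0,0],"dr": [0,0,0],"fingers": 1},
  {"dp": [0,0,0],"dr": [0,0,0],"fingers": 1},
  {"dp": [0,0,0],"dr": [0,0,0],"fingers": 1},
])

```text
time_s: 9.62
tool_pos: [0.3885, 0.257, 0.0041]
tool_rot: [180.0, 0.0, 91.0]
force: [0.1, -0.0, 0.6]
grip_width: 0.0546
grasp_force: 0.0
```

Call:
step_arm([
  {"dp": [0,0,-10],"dr": [0,0,0],"fingers": 1},
  {"dp": [0,0,-20],"dr": [0,0,0],"fingers": 1},
  {"dp": [0,0,-25],"dr": [0,0,0],"fingers": 1},
  {"dp": [0,0,-25],"dr": [0,0,0],"fingers": 1},
  {"dp": [0,0,-20],"dr": [0,0,0],"fingers": 1},
])

```text
time_s: 10.25
tool_pos: [0.3884, 0.2573, 0.1052]
tool_rot: [179.9, -0.0, 91.1]
force: [0.1, 0.2, 0.1]
grip_width: 0.0524
grasp_force: 20.0
```

```bash
python3 - <<'E'
from wr import *
o=env.get_obs()
plan(o,[628,-61,103],91,10)
E
```

```text
dr/row [ 0.0001 -0.      0.0001]
[-32.3, 23.4, 0.2]
[-32.3, 23.4, 0.2]
[-32.3, 23.4, 0.2]
[-32.3, 23.4, 0.2]
[-32.3, 23.4, 0.2]
[-32.3, 23.4, 0.2]
[-32.2, 23.4, 0.2]
[-32.2, 23.4, 0.2]
[-32.2, 23.4, 0.2]
[-32.2, 23.4, 0.2]
```

Call:
step_arm([
  {"dp": [-32.3,23.4,0],"dr": [0,0,0],"fingers": 1},
  {"dp": [-32.3,23.4,0],"dr": [0,0,0],"fingers": 1},
  {"dp": [-32.3,23.4,0],"dr": [0,0,0],"fingers": 1},
  {"dp": [-32.3,23.4,0],"dr": [0,0,0],"fingers": 1},
  {"dp": [-32.3,23.4,0],"dr": [0,0,0],"fingers": 1},
])

```text
time_s: 10.88
tool_pos: [0.5089, 0.0966, 0.1044]
tool_rot: [180.0, 0.0, 91.0]
force: [1.1, 0.3, -0.3]
grip_width: 0.0531
grasp_force: 20.0
```

Call:
step_arm([
  {"dp": [-32.3,23.4,0],"dr": [0,0,0],"fingers": 1},
  {"dp": [-32.3,23.4,0],"dr": [0,0,0],"fingers": 1},
  {"dp": [-32.3,23.4,0],"dr": [0,0,0],"fingers": 1},
  {"dp": [-32.3,23.4,0],"dr": [0,0,0],"fingers": 1},
  {"dp": [-32.3,23.4,0],"dr": [0,0,0],"fingers": 1},
])

```text
time_s: 11.5
tool_pos: [0.6287, -0.0628, 0.1043]
tool_rot: [180.0, -0.0, 91.0]
force: [-0.1, 0.0, -0.1]
grip_width: 0.0525
grasp_force: 20.0
```

```bash
python3 - <<'E'
from tr import *
o,m,im=traylook(627.5,7.3,0.8,'w_wt')
s=env.read_camera('side');cv2.imwrite('pics/side1.png',cv2.resize(s[100:260,110:310],(800,640))[:600,:,::-1])
E
```

```text
[628.7 -62.8 104.3] [180.  -0.  91.] 0.05253096822614408
```

View pics/w_wt.png

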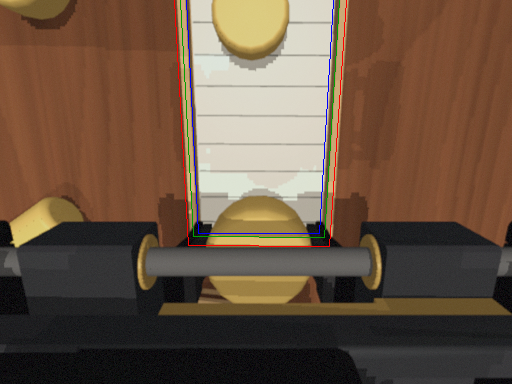

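View pics/side1.png

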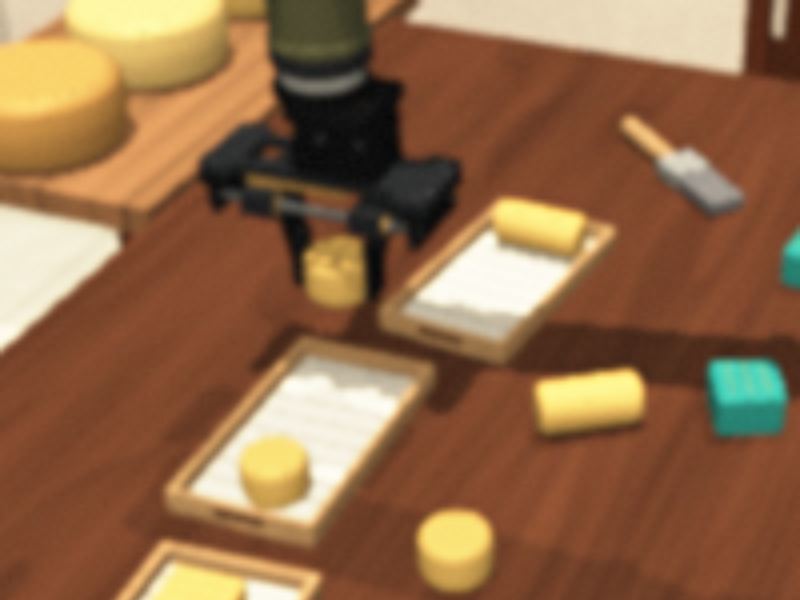

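The wrist view shows the held wheel at (258,250) within the tray's x-range, home wheel at (250,15) well clear. The side view shows the wheel upright between the fingers, its bottom a touch below the tips, so I'll lower in force-checked steps.

Call:
step_arm([
  {"dp": [4,-1,25],"dr": [0,0,0],"fingers": 1},
  {"dp": [0,0,25],"dr": [0,0,0],"fingers": 1},
  {"dp": [0,0,20],"dr": [0,0,0],"fingers": 1},
  {"dp": [0,0,10],"dr": [0,0,0],"fingers": 1},
  {"dp": [0,0,0],"dr": [0,0,0],"fingers": 1},
])

```text
time_s: 12.22
tool_pos: [0.6266, -0.0577, 0.0233]
tool_rot: [-179.9, -0.0, 91.0]
force: [0.1, -0.4, -0.5]
grip_width: 0.0525
grasp_force: 20.0
```

Call:
step_arm([
  {"dp": [0,0,2],"dr": [0,0,0],"fingers": 1},
  {"dp": [0,0,1],"dr": [0,0,0],"fingers": 1},
  {"dp": [0,0,1],"dr": [0,0,0],"fingers": 1},
  {"dp": [0,0,1],"dr": [0,0,0],"fingers": 1},
  {"dp": [0,0,0],"dr": [0,0,0],"fingers": 1},
])

```text
time_s: 12.85
tool_pos: [0.6269, -0.0578, 0.0187]
tool_rot: [-180.0, 0.0, 91.0]
force: [-0.2, -0.2, -0.8]
grip_width: 0.0526
grasp_force: 20.0
```

Call:
step_arm([
  {"dp": [0,0,1],"dr": [0,0,0],"fingers": 1},
  {"dp": [0,0,1],"dr": [0,0,0],"fingers": 1},
  {"dp": [0,0,1],"dr": [0,0,0],"fingers": 1},
  {"dp": [0,0,0],"dr": [0,0,0],"fingers": 1},
  {"dp": [0,0,0],"dr": [0,0,0],"fingers": 1},
])

```text
time_s: 13.48
tool_pos: [0.627, -0.0578, 0.0157]
tool_rot: [-180.0, 0.0, 91.0]
force: [-0.4, -0.5, -0.9]
grip_width: 0.0525
grasp_force: 20.0
```

Call:
step_arm([
  {"dp": [0,0,1],"dr": [0,0,0],"fingers": 1},
  {"dp": [0,0,1],"dr": [0,0,0],"fingers": 1},
  {"dp": [0,0,0],"dr": [0,0,0],"fingers": 1},
  {"dp": [0,0,0],"dr": [0,0,0],"fingers": 1},
  {"dp": [0,0,0],"dr": [0,0,0],"fingers": 1},
])

```text
time_s: 14.1
tool_pos: [0.627, -0.0578, 0.0138]
tool_rot: [180.0, 0.0, 91.0]
force: [-1.0, 0.2, -1.2]
grip_width: 0.0527
grasp_force: 20.0
```

Call:
step_arm([
  {"dp": [0,0,1],"dr": [0,0,0],"fingers": 1},
  {"dp": [0,0,1],"dr": [0,0,0],"fingers": 1},
  {"dp": [0,0,1],"dr": [0,0,0],"fingers": 1},
  {"dp": [0,0,0],"dr": [0,0,0],"fingers": 1},
  {"dp": [0,0,0],"dr": [0,0,0],"fingers": 1},
])

```text
time_s: 14.72
tool_pos: [0.6269, -0.0577, 0.0107]
tool_rot: [-180.0, 0.0, 91.0]
force: [-1.0, -0.7, -0.9]
grip_width: 0.0524
grasp_force: 20.0
```

Call:
step_arm([
  {"dp": [0,0,1],"dr": [0,0,0],"fingers": 1},
  {"dp": [0,0,0.5],"dr": [0,0,0],"fingers": 1},
  {"dp": [0,0,0],"dr": [0,0,0],"fingers": 0.22},
  {"dp": [0,0,0],"dr": [0,0,0],"fingers": 0.22},
  {"dp": [0,0,0],"dr": [0,0,0],"fingers": 0.22},
])

```text
time_s: 15.35
tool_pos: [0.6269, -0.0578, 0.0091]
tool_rot: [-180.0, -0.0, 91.0]
force: [-0.5, 0.4, -0.1]
grip_width: 0.0668
grasp_force: 0.0
```

Call:
step_arm([
  {"dp": [0,0,0],"dr": [0,0,0],"fingers": 0.22},
  {"dp": [0,0,-20],"dr": [0,0,0],"fingers": 0.22},
  {"dp": [0,0,-40],"dr": [0,0,0],"fingers": 0.22},
  {"dp": [0,0,-45],"dr": [0,0,0],"fingers": 0},
  {"dp": [0,0,-45],"dr": [0,0,0],"fingers": 0},
])

```text
time_s: 15.98
tool_pos: [0.6272, -0.0575, 0.1623]
tool_rot: [179.9, 0.0, 91.1]
force: [0.5, 0.1, 0.5]
grip_width: 0.0802
grasp_force: 0.0
```

```bash
python3 - <<'E'
from wr import *
look(drum(0),[627,-58,6,0],False)
plan(env.get_obs(),[459.4,100.4,162],91,5)
E
```

```text
fit [626.6 -57.7] 2.8 cost 0.022 tool [627.2 -57.5 162.3] [179.9   0.   91.1]
dr/row [0.0023 0.0004 0.0002]
[32.2, -33.7, 1.0]
[32.2, -33.7, 1.1]
[32.2, -33.7, 1.2]
[32.1, -33.7, 1.3]
[32.1, -33.7, 1.4]
```

The fit matches a wheel flat on the floor at tray y ≈ -65. Next wheel.

Call:
step_arm([
  {"dp": [32.2,-33.7,0],"dr": [0,0,0],"fingers": 0},
  {"dp": [32.2,-33.7,0],"dr": [0,0,0],"fingers": 0},
  {"dp": [32.2,-33.7,0],"dr": [0,0,0],"fingers": 0},
  {"dp": [32.2,-33.7,0],"dr": [0,0,0],"fingers": 0},
  {"dp": [32.2,-33.7,0],"dr": [0,0,0],"fingers": 0},
])

```text
time_s: 16.65
tool_pos: [0.4547, 0.1016, 0.1603]
tool_rot: [179.9, 0.0, 91.1]
force: [0.8, -0.3, 0.3]
grip_width: 0.0872
grasp_force: 0.0
```

Call:
step_arm([
  {"dp": [0,0,0],"dr": [0,0,0],"fingers": 0},
  {"dp": [0,0,0],"dr": [0,0,0],"fingers": 0},
  {"dp": [0,0,0],"dr": [0,0,0],"fingers": 0},
  {"dp": [0,0,0],"dr": [0,0,0],"fingers": 0},
  {"dp": [0,0,0],"dr": [0,0,0],"fingers": 0},
])

```text
time_s: 17.27
tool_pos: [0.4558, 0.0999, 0.1591]
tool_rot: [-180.0, -0.0, 91.0]
force: [0.4, 0.5, 0.8]
grip_width: 0.0873
grasp_force: 0.0
```

```bash
python3 - <<'E'
from wr import *
o,r,*_=look(drum(0),[459.4,100.4,0,0],False)
plan(o,[r.x[0]*1e3,r.x[1]*1e3,3],91,1)
E
```

```text
fit [459.   99.7] 3.2 cost 0.016 tool [455.8  99.9 159.1] [-180.   -0.   91.]
dr/row [-0.0005 -0.0005 -0.0002]
[-0.3, 3.3, 156.1]
```

Call:
step_arm([
  {"dp": [-0.3,3.3,38],"dr": [0,0,0],"fingers": 0},
  {"dp": [0,0,40],"dr": [0,0,0],"fingers": 0},
  {"dp": [0,0,38],"dr": [0,0,0],"fingers": 0},
  {"dp": [0,0,27],"dr": [0,0,0],"fingers": 0},
  {"dp": [0,0,13],"dr": [0,0,0],"fingers": 0},
])

```text
time_s: 17.95
tool_pos: [0.4579, 0.0998, 0.0017]
tool_rot: [-179.8, -0.0, 91.0]
force: [-0.3, -0.4, 0.3]
grip_width: 0.0872
grasp_force: 0.0
```

Call:
step_arm([
  {"dp": [0,0,0],"dr": [0,0,0],"fingers": 1},
  {"dp": [0,0,0],"dr": [0,0,0],"fingers": 1},
  {"dp": [0,0,0],"dr": [0,0,0],"fingers": 1},
  {"dp": [0,0,0],"dr": [0,0,0],"fingers": 1},
  {"dp": [0,0,0],"dr": [0,0,0],"fingers": 1},
])

```text
time_s: 18.58
tool_pos: [0.4594, 0.0999, 0.0038]
tool_rot: [179.9, 0.0, 91.0]
force: [-0.7, -1.1, 4.4]
grip_width: 0.0524
grasp_force: 20.0
```

Call:
step_arm([
  {"dp": [0,0,0],"dr": [0,0,0],"fingers": 1},
  {"dp": [0,0,-10],"dr": [0,0,0],"fingers": 1},
  {"dp": [0,0,-25],"dr": [0,0,0],"fingers": 1},
  {"dp": [0,0,-30],"dr": [0,0,0],"fingers": 1},
  {"dp": [0,0,-30],"dr": [0,0,0],"fingers": 1},
])

```text
time_s: 19.2
tool_pos: [0.4584, 0.1001, 0.0992]
tool_rot: [-180.0, -0.0, 91.1]
force: [0.5, -0.0, 0.1]
grip_width: 0.0528
grasp_force: 20.0
```

```bash
python3 - <<'E'
from wr import *
plan(env.get_obs(),[627,8,98],91,5)
E
```

```text
dr/row [-0.0001 -0.      0.0002]
[-19.0, 33.4, 0.2]
[-19.0, 33.4, 0.2]
[-19.0, 33.4, 0.2]
[-19.0, 33.4, 0.2]
[-19.0, 33.4, 0.2]
```

Call:
step_arm([
  {"dp": [-18.8,33.4,0],"dr": [0,0,0],"fingers": 1},
  {"dp": [-18.8,33.4,0],"dr": [0,0,0],"fingers": 1},
  {"dp": [-18.8,33.4,0],"dr": [0,0,0],"fingers": 1},
  {"dp": [-18.8,33.4,0],"dr": [0,0,0],"fingers": 1},
  {"dp": [-18.8,33.4,0],"dr": [0,0,0],"fingers": 1},
])

```text
time_s: 19.82
tool_pos: [0.6283, 0.0083, 0.0982]
tool_rot: [-180.0, -0.0, 91.0]
force: [0.1, 0.9, -0.8]
grip_width: 0.0529
grasp_force: 20.0
```

Call:
step_arm([
  {"dp": [0,0,15],"dr": [0,0,0],"fingers": 1},
  {"dp": [0,0,15],"dr": [0,0,0],"fingers": 1},
  {"dp": [0,0,0],"dr": [0,0,0],"fingers": 1},
  {"dp": [0,0,0],"dr": [0,0,0],"fingers": 1},
  {"dp": [0,0,0],"dr": [0,0,0],"fingers": 1},
])

```text
time_s: 20.45
tool_pos: [0.6278, 0.0093, 0.0691]
tool_rot: [179.9, 0.0, 91.1]
force: [-0.3, -0.2, -0.6]
grip_width: 0.0529
grasp_force: 20.0
```

```bash
python3 - <<'E'
from wr import *
o,*_=look(drum(0),[622,77,6,0],False)
E
```

```text
fit [620.   72.6] 3.6 cost 0.024 tool [627.8   9.3  69.1] [179.9   0.   91.1]
```

Call:
step_arm([
  {"dp": [-2,-1,20],"dr": [0,0,0],"fingers": 1},
  {"dp": [0,0,20],"dr": [0,0,0],"fingers": 1},
  {"dp": [0,0,12],"dr": [0,0,0],"fingers": 1},
  {"dp": [0,0,5],"dr": [0,0,0],"fingers": 1},
  {"dp": [0,0,2],"dr": [0,0,0],"fingers": 1},
])

```text
time_s: 21.12
tool_pos: [0.6259, 0.0071, 0.0098]
tool_rot: [-179.9, 0.0, 91.0]
force: [-7.7, -0.5, 13.0]
grip_width: 0.0528
grasp_force: 20.0
```

Call:
step_arm([
  {"dp": [0,0,0.5],"dr": [0,0,0],"fingers": 1},
  {"dp": [0,0,0],"dr": [0,0,0],"fingers": 1},
  {"dp": [0,0,0],"dr": [0,0,0],"fingers": 0.22},
  {"dp": [0,0,0],"dr": [0,0,0],"fingers": 0.22},
  {"dp": [0,0,0],"dr": [0,0,0],"fingers": 0.22},
])

```text
time_s: 21.75
tool_pos: [0.6268, 0.007, 0.0087]
tool_rot: [180.0, -0.0, 91.0]
force: [-0.4, -0.1, 0.1]
grip_width: 0.0668
grasp_force: 0.0
```

Call:
step_arm([
  {"dp": [0,0,0],"dr": [0,0,0],"fingers": 0.22},
  {"dp": [0,0,-20],"dr": [0,0,0],"fingers": 0.22},
  {"dp": [0,0,-40],"dr": [0,0,0],"fingers": 0.22},
  {"dp": [0,0,-45],"dr": [0,0,0],"fingers": 0},
  {"dp": [0,0,-45],"dr": [0,0,0],"fingers": 0},
])

```text
time_s: 22.38
tool_pos: [0.6268, 0.0072, 0.1617]
tool_rot: [179.9, 0.0, 91.1]
force: [1.6, 0.1, 0.7]
grip_width: 0.0802
grasp_force: 0.0
```

```bash
python3 - <<'E'
from wr import *
look(drum(0),[627,7,6,0],False)
look(drum(0),[620,72,6,0],False)
plan(env.get_obs(),[432,-102,160],34,8)
E
```

```text
fit [625.9   6.8] 0.7 cost 0.022 tool [626.8   7.2 161.7] [179.9   0.   91.1]
fit [620.1  72.6] 2.4 cost 0.038 tool [630.3   7.9 168.7] [179.3   0.   91.1]
dr/row [ 0.0014 -0.0006  0.1245]
[-13.3, -25.1, 0.5]
[-16.3, -23.2, 0.6]
[-19.0, -21.0, 0.6]
[-21.5, -18.5, 0.6]
[-23.6, -15.7, 0.7]
[-25.4, -12.6, 0.7]
[-26.8, -9.4, 0.7]
[-27.7, -6.0, 0.8]
```

Call:
step_arm([
  {"dp": [-13.3,-25.1,0],"dr": [0,0,0.125],"fingers": 0},
  {"dp": [-16.3,-23.2,0],"dr": [0,0,0.125],"fingers": 0},
  {"dp": [-19,-21,0],"dr": [0,0,0.125],"fingers": 0},
  {"dp": [-21.5,-18.5,0],"dr": [0,0,0.125],"fingers": 0},
  {"dp": [-23.6,-15.7,0],"dr": [0,0,0.125],"fingers": 0},
])

```text
time_s: 23.1
tool_pos: [0.5017, -0.0616, 0.1595]
tool_rot: [179.9, -0.0, 55.0]
force: [-0.0, -0.2, 1.0]
grip_width: 0.0872
grasp_force: 0.0
```

Call:
step_arm([
  {"dp": [-25.4,-12.6,0],"dr": [0,0,0.125],"fingers": 0},
  {"dp": [-26.8,-9.4,0],"dr": [0,0,0.125],"fingers": 0},
  {"dp": [-27.7,-6,0],"dr": [0,0,0.125],"fingers": 0},
  {"dp": [0,0,0],"dr": [0,0,0],"fingers": 0},
  {"dp": [0,0,0],"dr": [0,0,0],"fingers": 0},
])

```text
time_s: 23.72
tool_pos: [0.4286, -0.1019, 0.1594]
tool_rot: [179.9, -0.1, 33.8]
force: [-1.5, -0.1, 0.2]
grip_width: 0.0872
grasp_force: 0.0
```

```bash
python3 - <<'E'
from wr import *
o,r,*_=look(logm(0),[432,-102,0,34],True,'w_log')
plan(o,[r.x[0]*1e3,r.x[1]*1e3,3],np.degrees(r.x[2]),1)
E
```

```text
fit [ 431.9 -101.6] 34.4 cost 0.023 tool [ 428.6 -101.9  159.4] [ 1.799e+02 -1.000e-01  3.380e+01]
dr/row [ 0.0013 -0.001  -0.0093]
[2.8, 1.4, 156.4]
```

View pics/w_log.png

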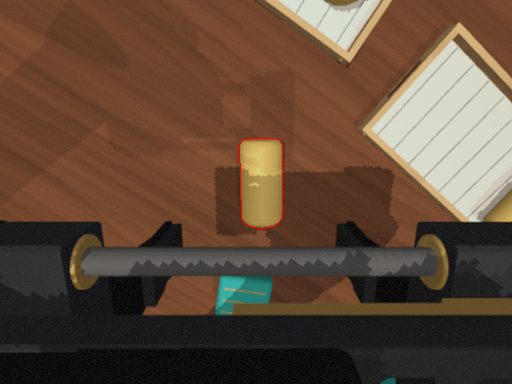

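The log at (261,183) is outlined well and aligned with the tool; the turquoise block at (245,293) is behind, clear of the fingers. Grasping.

Call:
step_arm([
  {"dp": [2.8,1.4,38],"dr": [0,0,-0.009],"fingers": 0},
  {"dp": [0,0,40],"dr": [0,0,0],"fingers": 0},
  {"dp": [0,0,38],"dr": [0,0,0],"fingers": 0},
  {"dp": [0,0,27],"dr": [0,0,0],"fingers": 0},
  {"dp": [0,0,14],"dr": [0,0,0],"fingers": 0},
])

```text
time_s: 24.4
tool_pos: [0.4308, -0.1009, 0.0004]
tool_rot: [-179.9, 0.0, 34.4]
force: [-0.7, 1.5, 10.5]
grip_width: 0.0867
grasp_force: 6.5
```

Call:
step_arm([
  {"dp": [0,0,0],"dr": [0,0,0],"fingers": 1},
  {"dp": [0,0,0],"dr": [0,0,0],"fingers": 1},
  {"dp": [0,0,0],"dr": [0,0,0],"fingers": 1},
  {"dp": [0,0,0],"dr": [0,0,0],"fingers": 1},
  {"dp": [0,0,0],"dr": [0,0,0],"fingers": 1},
])

```text
time_s: 25.02
tool_pos: [0.431, -0.1022, 0.0019]
tool_rot: [180.0, -0.0, 34.3]
force: [0.9, 0.1, -0.6]
grip_width: 0.0451
grasp_force: 0.0
```

Call:
step_arm([
  {"dp": [0,0,0],"dr": [0,0,0],"fingers": 1},
  {"dp": [0,0,-10],"dr": [0,0,0],"fingers": 1},
  {"dp": [0,0,-25],"dr": [0,0,0],"fingers": 1},
  {"dp": [0,0,-30],"dr": [0,0,0],"fingers": 1},
  {"dp": [0,0,-30],"dr": [0,0,0],"fingers": 1},
])

```text
time_s: 25.65
tool_pos: [0.4307, -0.1019, 0.0981]
tool_rot: [180.0, 0.0, 34.3]
force: [1.6, 0.2, -1.0]
grip_width: 0.0414
grasp_force: 20.0
```

```bash
python3 - <<'E'
from wr import *
plan(env.get_obs(),[579,-238,98],-6.3,8)
E
```

```text
dr/row [0.     0.     0.0885]
[5.7, 24.5, 0.0]
[7.9, 23.9, 0.0]
[10.0, 23.1, 0.0]
[12.0, 22.1, 0.0]
[13.9, 21.0, 0.0]
[15.7, 19.7, 0.0]
[17.4, 18.2, 0.0]
[18.9, 16.6, 0.0]
```

Call:
step_arm([
  {"dp": [5.7,24.5,0],"dr": [0,0,0.0885],"fingers": 1},
  {"dp": [7.9,23.9,0],"dr": [0,0,0.0885],"fingers": 1},
  {"dp": [10,23.1,0],"dr": [0,0,0.0885],"fingers": 1},
  {"dp": [12,22.1,0],"dr": [0,0,0.0885],"fingers": 1},
  {"dp": [13.9,21,0],"dr": [0,0,0.0885],"fingers": 1},
])

```text
time_s: 26.28
tool_pos: [0.5241, -0.1876, 0.0971]
tool_rot: [-180.0, 0.0, 8.7]
force: [-0.5, -0.2, -0.4]
grip_width: 0.0421
grasp_force: 20.0
```

Call:
step_arm([
  {"dp": [15.7,19.7,0],"dr": [0,0,0.0885],"fingers": 1},
  {"dp": [17.4,18.2,0],"dr": [0,0,0.0885],"fingers": 1},
  {"dp": [18.9,16.6,0],"dr": [0,0,0.0885],"fingers": 1},
  {"dp": [0,0,0],"dr": [0,0,0],"fingers": 1},
  {"dp": [0,0,0],"dr": [0,0,0],"fingers": 1},
])

```text
time_s: 26.9
tool_pos: [0.5787, -0.2373, 0.0967]
tool_rot: [-180.0, 0.1, -6.2]
force: [-0.6, 0.7, -0.2]
grip_width: 0.042
grasp_force: 20.0
```

```bash
python3 - <<'E'
from tr import *
o,m,im=traylook(575.5,-270.5,-6.1,'w_lt')
E
```

```text
[ 578.7 -237.3   96.7] [-1.8e+02  1.0e-01 -6.2e+00] 0.04196321169780634
```

View pics/w_lt.png

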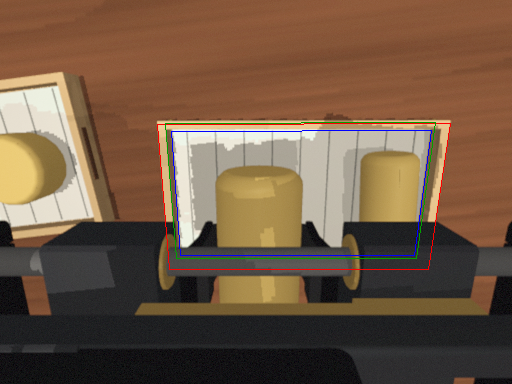

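The overlay lies on the tray; the held log at (258,210) is parallel to and clear of the home log at (390,185).

Call:
step_arm([
  {"dp": [0,0,25],"dr": [0,0,0],"fingers": 1},
  {"dp": [0,0,25],"dr": [0,0,0],"fingers": 1},
  {"dp": [0,0,17],"dr": [0,0,0],"fingers": 1},
  {"dp": [0,0,10],"dr": [0,0,0],"fingers": 1},
  {"dp": [0,0,3],"dr": [0,0,0],"fingers": 1},
])

```text
time_s: 27.58
tool_pos: [0.5792, -0.238, 0.0165]
tool_rot: [-180.0, 0.0, -6.3]
force: [0.0, -0.8, -0.9]
grip_width: 0.0417
grasp_force: 20.0
```

Call:
step_arm([
  {"dp": [0,0,2],"dr": [0,0,0],"fingers": 1},
  {"dp": [0,0,2],"dr": [0,0,0],"fingers": 1},
  {"dp": [0,0,1],"dr": [0,0,0],"fingers": 1},
  {"dp": [0,0,0],"dr": [0,0,0],"fingers": 1},
  {"dp": [0,0,0],"dr": [0,0,0],"fingers": 1},
])

```text
time_s: 28.2
tool_pos: [0.5794, -0.2382, 0.0119]
tool_rot: [180.0, -0.0, -6.3]
force: [0.8, -0.5, -0.7]
grip_width: 0.0416
grasp_force: 20.0
```

Call:
step_arm([
  {"dp": [0,0,1],"dr": [0,0,0],"fingers": 1},
  {"dp": [0,0,1],"dr": [0,0,0],"fingers": 1},
  {"dp": [0,0,1],"dr": [0,0,0],"fingers": 1},
  {"dp": [0,0,0],"dr": [0,0,0],"fingers": 1},
  {"dp": [0,0,0],"dr": [0,0,0],"fingers": 1},
])

```text
time_s: 28.82
tool_pos: [0.5793, -0.2382, 0.0087]
tool_rot: [180.0, 0.0, -6.3]
force: [-0.4, -0.1, -0.8]
grip_width: 0.0419
grasp_force: 20.0
```

Call:
step_arm([
  {"dp": [0,0,0.5],"dr": [0,0,0],"fingers": 1},
  {"dp": [0,0,0],"dr": [0,0,0],"fingers": 0.4},
  {"dp": [0,0,0],"dr": [0,0,0],"fingers": 0.4},
  {"dp": [0,0,0],"dr": [0,0,0],"fingers": 0.3},
  {"dp": [0,0,0],"dr": [0,0,0],"fingers": 0.3},
])

```text
time_s: 29.45
tool_pos: [0.5794, -0.2382, 0.0083]
tool_rot: [180.0, -0.0, -6.3]
force: [0.2, -0.5, 0.0]
grip_width: 0.0597
grasp_force: 0.0
```

Call:
step_arm([
  {"dp": [0,0,0],"dr": [0,0,0],"fingers": 0.3},
  {"dp": [0,0,-20],"dr": [0,0,0],"fingers": 0.3},
  {"dp": [0,0,-40],"dr": [0,0,0],"fingers": 0.3},
  {"dp": [0,0,-45],"dr": [0,0,0],"fingers": 0.3},
  {"dp": [0,0,-45],"dr": [0,0,0],"fingers": 0.3},
])

```text
time_s: 30.08
tool_pos: [0.5796, -0.238, 0.1613]
tool_rot: [180.0, -0.1, -6.3]
force: [0.2, -0.5, 0.8]
grip_width: 0.0611
grasp_force: 0.0
```

Call:
step_arm([
  {"dp": [-50,0,-20],"dr": [0,0,0],"fingers": 0},
  {"dp": [-50,0,0],"dr": [0,0,0],"fingers": 0},
  {"dp": [0,0,0],"dr": [0,0,0],"fingers": 0},
  {"dp": [0,0,0],"dr": [0,0,0],"fingers": 0},
  {"dp": [0,0,0],"dr": [0,0,0],"fingers": 0},
])

```text
time_s: 30.7
tool_pos: [0.4812, -0.227, 0.1789]
tool_rot: [-180.0, -0.1, -6.3]
force: [0.0, 0.3, 0.4]
grip_width: 0.0864
grasp_force: 0.0
```

```bash
python3 - <<'E'
from cell import env
import fit1
from h import *
from wr import look
look(logm(0),[579,-238,6,-6.3],True)
look(logm(0),[569,-335,6,-6.3],True)
fit1.ims['scene']=env.read_camera('scene')
cv2.imwrite('pics/end.png',cv2.resize(fit1.ims['scene'][130:285,90:420],(800,376))[:,:,::-1])
o=env.get_obs();print(o['time_s'],o['tool_pos'],o['force'])
E
```

```text
fit [ 579.2 -237.6] -6.3 cost 0.038 tool [ 481.2 -227.   178.9] [-1.8e+02 -1.0e-01 -6.3e+00]
fit [ 564.9 -336.3] -3.1 cost 0.038 tool [ 481.1 -226.9  178.5] [-180.    -0.    -6.3]
30.85 [ 0.4806952  -0.22686396  0.17813374] [-0.37471349  0.19230722 -0.06259881]
```

View pics/end.png

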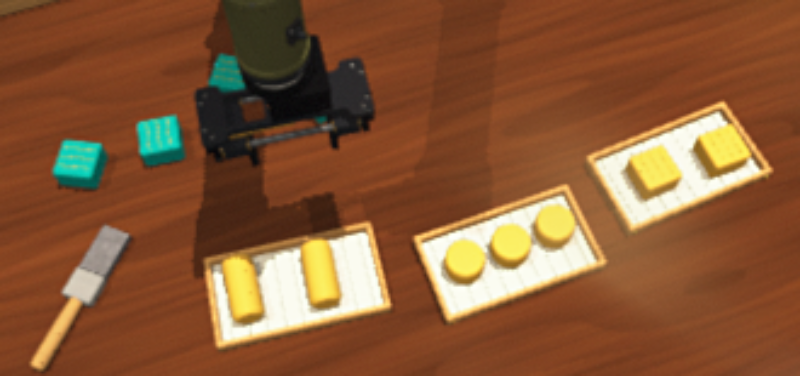

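All seven cheeses lie flat in their trays: logs at (240,290) and (320,272), wheels at (465,260), (510,244) and (553,224), blocks at (655,170) and (722,148). The gripper is clear and empty. Handing in.

```bash
python3 -c "
from cell import env
print(env.sign_off())"
```

```text
the job is handed in; nothing more can be done
None
```

All four loose cheeses were put into the trays of their own kind and the job was handed in at about 31 s; no verdict came back, but the final picture showed all seven lying flat in the right trays, the logs parallel within about 3°.

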